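# Load the slide tray into the slide scanner

## Robot

A 6-joint arm with a two-finger parallel gripper is mounted at the origin on the work surface. World frame = base frame: x ahead of the robot, y to its left, z up, the work surface at z = 0. Lengths are in m, angles in rad, forces in N, time in s.
With the tool pointing down it reaches from about 0.35 to 0.775 m from the base axis. Payload 7.3 kg.
Tool frame: the origin (TCP) lies at the very end of the fingers, on their centre line; the grasp point (between the pads) lies 19 mm behind it; z points along the fingers, y is the direction in which the jaws open and shut (so a half turn about z gives the same grasp; the last joint's range is limited). The gripper opens to 92 mm and grips with 3 to 60 N. Pads are 19 mm wide; open, the fingers measure 130 mm over their backs; the gripper's body (75 mm by 190 mm) begins 47 mm behind the grasp point.
Start: joints at [1.191, 0.342, 1.524, -0, 1.275, -0.146], TCP at [0.122, 0.511, 0.227] pointing down, gripper open.
Joint ranges: [-2.53, 2.53], [-0.77, 2.02], [0.04, 2.7], [-1, 4.14], [0.28, 2.66], [-3.11, 3.11]. Speed limits (rad/s): [2.57, 2.57, 3.14, 3.14, 3.14, 3.14].

## Interface

Orientations are given as [roll, pitch, yaw] about the fixed x, y, z axes, in that order (R = Rz(yaw) Ry(pitch) Rx(roll)).
In Python, from cell import robot gives the robot as it stands.
- The arm moves only by the shell command python3 -m pendant 'ROWS' [OPENING] [FORCE]. ROWS is JSON, a list of rows, each a list of 2 entries, a list of its own where there are three numbers: the shift along the tool's x, y, z in mm, then the turn about the tool's z in degrees. In form: [[[x, y, z], turn], ...]. A call has 1 to 10 rows; each row is the pose to reach, as a shift and turn from the pose measured when the call began, along the tool's axes at that moment; what a row does not reach only later rows make up. A row lasts 1/12 s, in which the tool goes at most 41.7 mm and 7.16 degrees, less where a joint would pass 70% of its speed; a pose out of reach is approached as far as the arm can. A call with a gripper value outside its range is refused whole. OPENING is the opening, from 0 (shut) to 1 (fully open), set as the call begins (- or left out, the last holds). The fingers move at their own pace and stop on an object; FORCE is the grip in N (left out, the last holds). Time passes only in rows, so rows that repeat a pose let the fingers close. It gives the time, the measured TCP pose, the force and the opening at its end, in the units of the state.
- robot.observe(): the state, without advancing time (a new reading comes with each control period).
- robot.read_camera(name): name is "side" or "top"; returns the picture (400x640x3 uint8, red, green, blue); there is no depth.
- robot.calibration(name): a dict with "vfov" (degrees; the focal length in pixels is half the picture's height over the tangent of half this angle, whatever the lens; pixels are square), "cx", "cy" (the principal point, pixels), "k1" (the pictures are not rectified: a ray, as slopes to the right and down, at radius r is drawn at 1 + k1 r^2 times it, then the intrinsics apply), "rvec" (rotation vector, rad) and "tvec" (3), from world to camera coordinates, as OpenCV has them. Camera axes: x right, y down, z forward; pixel columns grow to the right and rows downward; lengths in m; the calibration is good to about 2 mm. A picture is of the moment at which its call begins. calibration takes no time and is no camera call.
- robot.hand_in(): hands the job in, once; it reports no verdict.
Trained networks look in the newest picture that a camera, given by its name, has taken for a name from the list of things; names that differ only in an ending like _2 or _b are one class to them, and where a whole thing is asked for, a point or a joint stands for the part that bears it (a point fixed in the world has none). Each returns a list of dicts, best first, with "p" (0 to 1); they miss things now and then, are a little off and sometimes report something else, mostly with a low value. They report only what shows in the picture. A call takes as long as a camera call. They do not tell look-alikes from the thing itself.
- robot.find_in(camera, query): "xy" ([column, row] as shares, 0 to 1, of the picture: columns of its width, rows of its height, amid what is visible of it).
The state is a dict: "time": time; "qpos": joint angles; "qvel": joint speeds; "joint_efforts": joint torques, N m; "tool_pos": TCP position; "tool_rot": TCP orientation; "contact_force": force on the tool from outside, world axes, zero at the start; "torque": the same for the moment, N m; "opening": finger opening in m.
Only numpy, scipy, OpenCV 4.12 (cv2) and the standard library are available. Lean on these libraries where they do the work, as an engineer would, in place of code of your own. Each camera call takes 0.05 s, during which the arm holds its last target.

## Task

Load the scanner: lift the slide tray out of its fitted case by the two long sides of its flat body, and, keeping it level, set it down gently on the scanner's loading shelf with its nose facing the dust flap and let go. Then take hold of, or get behind, the upright grip at its tail and push the tray in through the spring flap until it is fully home against the stop and the flap has dropped shut behind it. Leave the slide box, the objective can and the oil bottle where they are.

Things in the scene. Friction and masses are not known exactly. Their poses are not given: they have to be found in the camera images.
- tray_center (a point): Centre of the flat body of the aluminium slide tray, 8 mm above the tray's underside. Body 90 long (x) x 58 wide (y) x 16 mm high, with two glass slides on it. x points to the nose (goes in first), z up. Behind it a neck 12 wide, 8 high, 54 mm long, flush with the underside, leads to the grip. Tray 168 mm long overall, 0.15 to 0.31 kg. In the case its underside is 4 mm above the bench.
- tray_grip (a point): Centre of the tray's upright black grip block at its tail: 24 long (x) x 14 wide (y) x 26 mm high, standing from the tray's underside up; this point is 111 mm behind tray_center along -x and 5 mm higher than it. Same axes as tray_center.
- case_floor (a point): Fixed grey fitted case, 192 x 90 x 30 mm, open on top; this point is on its 4 mm thick floor under the tray body's centre, x to the tray's nose. Its walls stand 2 to 3 mm off the body and 4 mm off grip and neck and rise above both, so the grip cannot be taken there. At the middle of the tray body both side walls are cut away to the floor over 74 mm: the finger wells.
- port (a point): Mouth of the fixed white slide scanner: middle of its lower edge, on the lane floor, 45 mm above the bench. x points into the scanner (loading direction), z up. The lane is 63 mm wide (tray 58); two lead-in cheeks 30 mm high flare out in front of the mouth to x = -11 mm, where they are 84 mm apart. Port housing: 200 mm wide, 91 mm high over the bench; from x = 140 mm on the scanner is 260 mm high.
- shelf (a point): Point in the middle of the loading shelf, on its surface, 60 mm in front of the mouth (same axes as port). The shelf is the lane floor carried on level outside: 100 mm wide, from 120 mm in front of the mouth up to it, no side rails, 45 mm above the bench. With tray_center over this point the nose is 15 mm short of the mouth and neck and grip overhang the shelf's front end.
- home (a point): Point on the lane floor inside the scanner, 79 mm past the mouth, over which tray_center stands when the nose touches the rigid end stop (same axes as port). The tray's grip then stands on the outer side, its centre 32 mm in front of the mouth; the lane has a clear window above it.
- flap (a joint): Black spring dust flap in the mouth: 0 hanging shut, up to 1.45 rad swung inward and up. Hinged 28 mm above the lane floor, 4 mm behind the mouth; 60 mm wide, reaching to 2.5 mm above the floor. A notch 18 wide x 15 mm high in its lower edge clears the tray's neck, so it shuts once the body is past. The body rides under it at about 1.1 rad; 1 to 3 N of push opens it.
- slide_box_mid (a point): Middle of a closed plastic slide box lying on the bench, 176 x 86 x 35 mm: bystander.
- objective_can_mid (a point): Middle of a round steel objective can standing on the bench, 47 mm diameter, 68 mm high: bystander.
- oil_bottle_mid (a point): Middle of a small amber oil bottle standing on the bench, 36 mm diameter, 75 mm high: bystander.
There are look-alikes about, which are no part of the job. Leave any blue or red look-alike of the part that bears tray_center alone.

How it is judged:
By the outcome, as a careful person would: the job done as asked, in the order asked, and still so for the second after the job is handed in, with the robot touching nothing.
It also fails if it takes over 51 s, if anything falls off the work surface, if the arm or the gripper's body presses on something with over 40 N, if the wrist force passes 120 N, or if a joint passes its speed limit or range.

## Working session

There is one attempt and no reset: what is moved stays moved. The work goes in short steps, Python scripts to look and compute and a shell command to move; the robot and the scene stay as the last step left them, time stands still between calls to the robot, and variables do not carry over. Pictures are saved under pics/ and viewed, and the job is handed in when it is done.

```bash
ls; mkdir -p pics; python3 - <<'E'
from cell import robot
import cv2
for n in ("side","top"):
    im=robot.read_camera(n); cv2.imwrite(f"pics/{n}0.png",im[:,:,::-1])
    print(n,robot.calibration(n))
    for q in ("tray_center","tray_grip","case_floor","port","shelf","flap"):
        print(q,[(round(d['p'],2),[round(d['xy'][0]*640),round(d['xy'][1]*400)]) for d in robot.find_in(n,q)][:4])
print(robot.observe())
E
```

```text
pics
side {'vfov': 56.830730096651074, 'cx': 320.0122834497131, 'cy': 195.6541713350013, 'k1': -0.07788364293440317, 'rvec': array([ 2.29293978, -0.85727407,  0.34410307]), 'tvec': array([-0.44510005,  0.24907385,  0.6257079 ])}
tray_center [(0.91, [290, 389]), (0.8, [228, 222]), (0.55, [334, 254])]
tray_grip [(0.75, [225, 223]), (0.66, [288, 389]), (0.62, [335, 253])]
case_floor [(0.56, [310, 273]), (0.47, [423, 329])]
port [(0.62, [241, 86])]
shelf [(0.81, [241, 82])]
flap [(0.61, [283, 131])]
top {'vfov': 48.22293154514059, 'cx': 314.3960274479902, 'cy': 200.65236886162756, 'k1': 0.03314267510070179, 'rvec': array([ 2.17643408, -2.11164338,  0.22001519]), 'tvec': array([-0.11758796,  0.51113505,  1.19635172])}
tray_center [(0.86, [264, 256]), (0.69, [396, 303]), (0.55, [341, 219])]
tray_grip [(0.78, [343, 221]), (0.75, [400, 302]), (0.66, [264, 258])]
case_floor [(0.62, [343, 244]), (0.37, [146, 159])]
port [(0.8, [141, 162])]
shelf [(0.68, [142, 160])]
flap [(0.44, [142, 163])]
{'time': 0.7, 'qpos': array([ 1.19101992e+00,  3.41963242e-01,  1.52411056e+00,  1.81149459e-05,
        1.27537396e+00, -1.46019490e-01]), 'qvel': array([-1.57439408e-03,  5.11528631e-04,  3.17803419e-04, -1.88389221e-03,
       -8.36553231e-05, -3.56692128e-04]), 'joint_efforts': array([-9.03365399e-04, -4.31030238e+01, -2.44441581e+01,  7.16866599e-02,
        4.83151618e-02, -4.01313926e-06]), 'tool_pos': array([0.12159924, 0.51074713, 0.22675591]), 'tool_rot': array([3.14144678e+00, 3.93542969e-06, 2.90783047e+00]), 'contact_force': array([-0.71318101, -0.1316732 , -0.11839343]), 'torque': array([0.02168871, 0.05485852, 0.01235328]), 'opening': 0.09191745990361223}
```

View pics/side0.png

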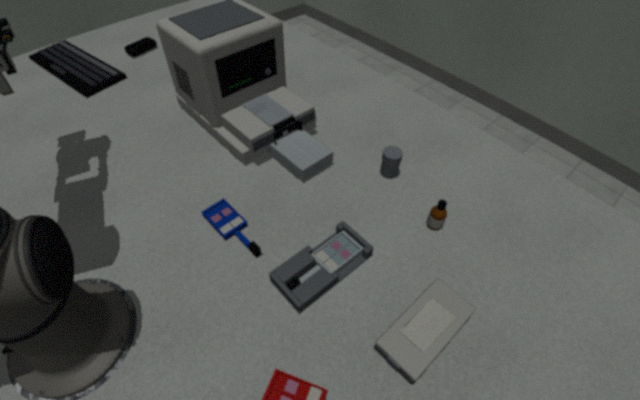

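View pics/top0.png

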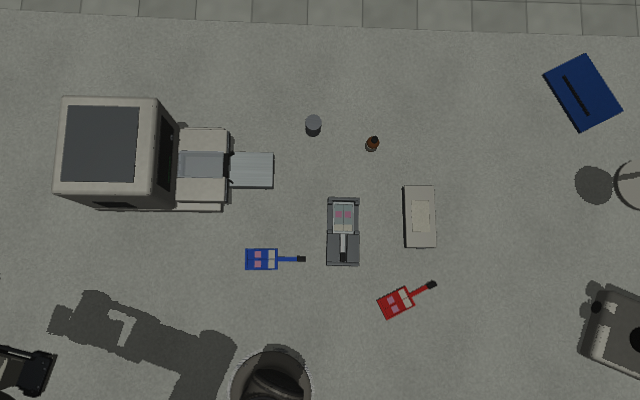

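Candidates: the aluminium tray in the grey case at top (343,217) / side (335,253); the blue look-alike at top (262,259); the red look-alike at top (397,303). By the description I choose the aluminium one in the case. Next, close crops.

```bash
cat > h.py <<'E'
import numpy as np, cv2
from cell import robot
def cal(n):
    c=robot.calibration(n); f=200/np.tan(np.radians(c['vfov'])/2)
    K=np.array([[f,0,c['cx']],[0,f,c['cy']],[0,0,1.]]); D=np.array([c['k1'],0,0,0,0.])
    return K,D,np.array(c['rvec'],float),np.array(c['tvec'],float)
def proj(n,P):
    K,D,r,t=cal(n); return cv2.projectPoints(np.array(P,float).reshape(-1,1,3),r,t,K,D)[0].reshape(-1,2)
def back(n,uv,z):
    K,D,r,t=cal(n); uv=np.array(uv,float).reshape(-1,1,2)
    s=cv2.undistortPoints(uv,K,D).reshape(-1,2); R=cv2.Rodrigues(r)[0]
    d=np.c_[s,np.ones(len(s))]@R; o=-R.T@t
    return o+d*((z-o[2])/d[:,2])[:,None]
def crop(n,im,x0,y0,x1,y1,s,name,polys=()):
    o=cv2.resize(im[y0:y1,x0:x1,::-1],None,fx=s,fy=s,interpolation=cv2.INTER_CUBIC)
    o=cv2.convertScaleAbs(o,alpha=1.3,beta=10)
    for P,c in polys:
        q=((proj(n,P)-[x0,y0]+.5)*s).astype(int)
        cv2.polylines(o,[q.reshape(-1,1,2)],True,c,1)
    cv2.imwrite('pics/'+name,o)
def fr(o,yaw,pts):
    c,s=np.cos(yaw),np.sin(yaw); p=np.array(pts,float)
    return np.c_[o[0]+c*p[:,0]-s*p[:,1],o[1]+s*p[:,0]+c*p[:,1],o[2]+p[:,2]]
def rect(x0,x1,y0,y1,z): return [[x0,y0,z],[x1,y0,z],[x1,y1,z],[x0,y1,z]]
E
python3 - <<'E'
from h import *
t=cv2.imread('pics/top0.png')[:,:,::-1]; s=cv2.imread('pics/side0.png')[:,:,::-1]
crop('top',t,300,180,380,280,6,'c1.png')
crop('top',t,160,110,290,220,6,'c2.png')
crop('side',s,255,210,385,315,6,'c3.png')
crop('side',s,210,70,340,185,5,'c4.png')
E
```

```text
(no output)
```

View pics/c1.png

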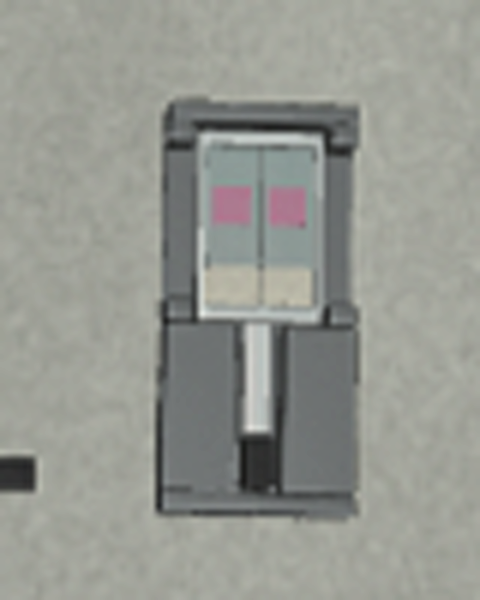

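View pics/c2.png

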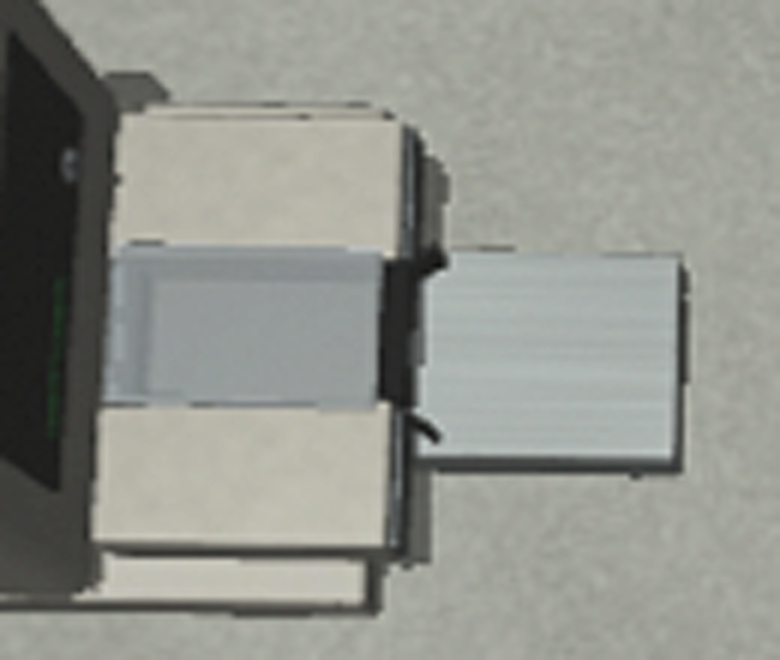

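View pics/c3.png

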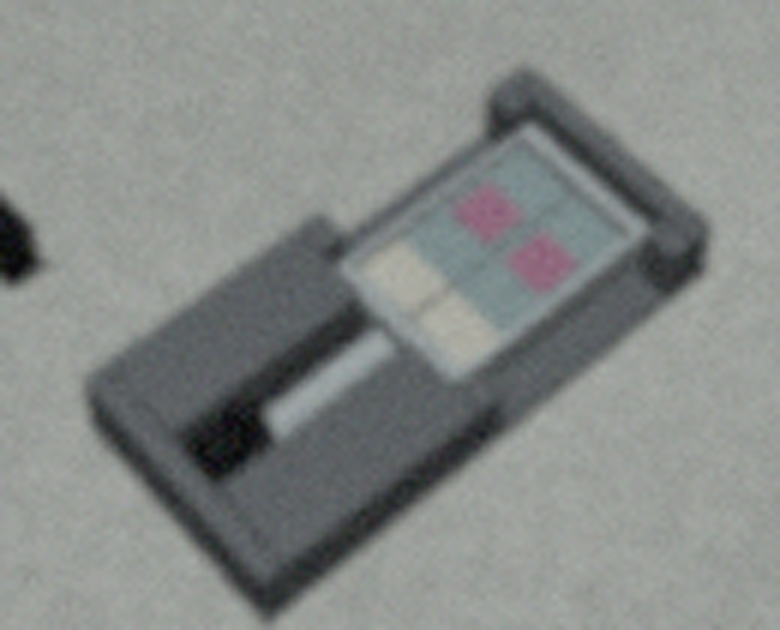

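View pics/c4.png

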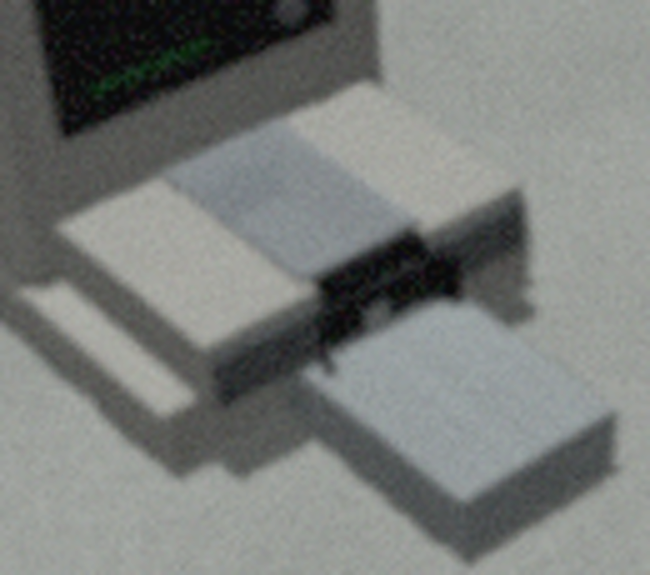

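The crops show the aluminium tray with two slides. Its nose points to the image top in the top view, and its grip is at (343,257). Next, fit the poses from corners seen in both cameras.

```bash
cat > fit.py <<'E'
from h import *
from scipy.optimize import least_squares
def cp(pts,s,x0,y0): return (np.array(pts,float)+.5)/s-.5+[x0,y0]
def fit(obs,x0):  # obs: (cam, model pts(local), pixels)
    def res(p):
        return np.concatenate([(proj(n,fr([p[0],p[1],0],p[2],M))-U).ravel() for n,M,U in obs])
    r=least_squares(res,x0); return r.x,res(r.x).reshape(-1,2).round(1)
if __name__=='__main__':
    body=[[45,29,20],[45,-29,20],[-45,-29,20],[-45,29,20]]
    body=np.array(body)/1000
    o=[('top',body,cp([(198,134),(324,132),(325,320),(197,320)],6,300,180)),('side',body,cp([(532,124),(653,229),(455,383),(338,266)],6,255,210))]
    for oo in ([o[0]],[o[1]],o):
        p,r=fit(oo,[.45,0,0]); print('tray',p,r.tolist())
    pt=p
    sh=np.array([[-60,50,0],[-60,-50,0]])/1000+[0,0,.045]   # shelf frame: front end corners
    hs=np.array([[60,100,91],[60,-100,91]])/1000
    t=('top',sh,cp([(675,459),(681,255)],6,160,110)); s=('side',sh,cp([(468,502),(616,413)],5,210,70))
    for oo in ([t],[s],[t,s]):
        p,r=fit(oo,[.5,.3,1.5]); print('shelf',p,r.tolist())
    ps=p
    T=cv2.imread('pics/top0.png')[:,:,::-1]; S=cv2.imread('pics/side0.png')[:,:,::-1]
    R=lambda *a: np.array(rect(*a))/1000
    pol=[(fr([pt[0],pt[1],0],pt[2],R(-45,45,-29,29,20)),(0,255,0)),(fr([pt[0],pt[1],0],pt[2],R(-123,-99,-7,7,30)),(0,0,255)),
     (fr([ps[0],ps[1],0],ps[2],R(-60,60,-50,50,45)),(0,255,0)),(fr([ps[0],ps[1],0],ps[2],R(60,200,-100,100,91)),(255,0,0))]
    crop('top',T,160,110,380,280,3.6,'o1.png',pol); crop('side',S,210,70,385,315,3.2,'o2.png',pol)
E
python3 fit.py
```

```text
tray [ 0.47420599 -0.18529045  0.02291129] [[0.2, -0.5], [-0.4, 0.1], [-0.3, 0.3], [0.5, 0.1]]
tray [ 0.47535187 -0.18494199  0.00110356] [[0.3, -0.4], [0.2, -0.1], [-0.0, 0.3], [-0.4, 0.1]]
tray [ 0.47491478 -0.18510891  0.00899066] [[0.4, -0.8], [-0.3, -0.0], [-0.5, 0.2], [0.2, -0.3], [-0.0, -0.3], [0.0, -0.1], [0.1, 0.6], [-0.5, 0.5]]
shelf [0.60026567 0.07776934 1.58542937] [[-0.0, 0.3], [0.0, -0.3]]
shelf [0.59805352 0.07506332 1.60733109] [[-0.7, 0.9], [0.7, -1.1]]
shelf [0.59937281 0.0765361  1.59659888] [[0.6, 0.4], [0.2, -0.2], [-1.0, 0.3], [0.7, -1.4]]
```

View pics/o1.png

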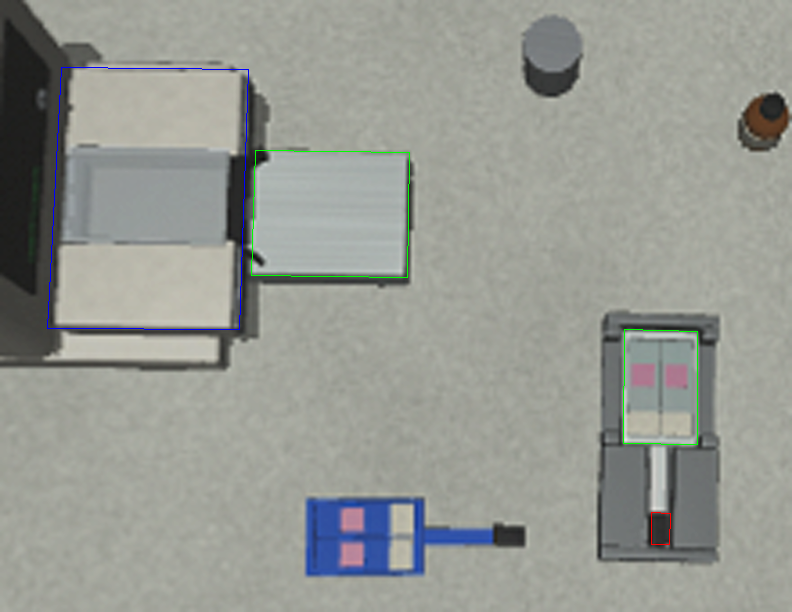

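View pics/o2.png

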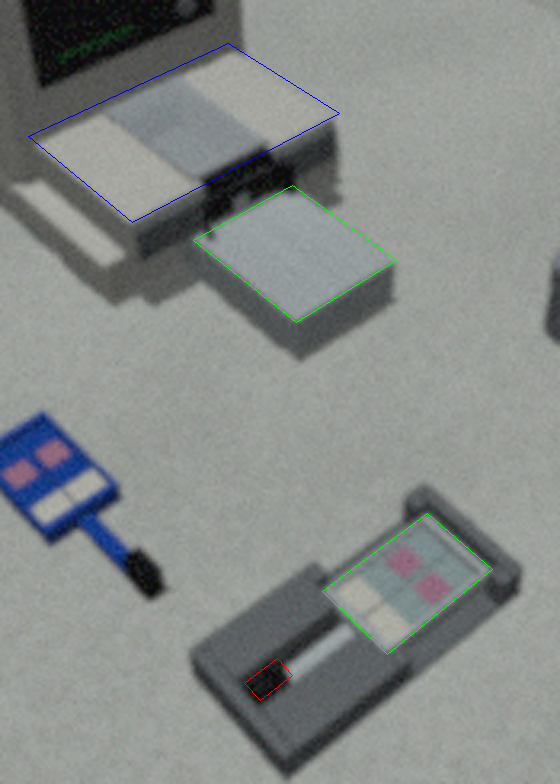

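```bash
python3 - <<'E'
from fit import *
def b(n,pts,s,x0,y0,z): return back(n,cp(pts,s,x0,y0),z)[:,:2].round(4).tolist()
print('housing top',b('top',[(120,110),(402,122),(388,548),(95,545)],6,160,110,.091))
print('window L/R',b('top',[(110,247),(380,250),(378,405),(105,403)],6,160,110,.091))
print('shelf top',b('top',[(450,250),(681,255),(675,459),(420,455)],6,160,110,.045))
print('side housing',b('side',[(212,350),(520,188),(370,82),(60,230)],5,210,70,.091))
print('side window',b('side',[(315,280),(418,228),(285,122),(170,182)],5,210,70,.091))
print('side shelf',b('side',[(468,502),(616,413),(310,375),(445,300)],5,210,70,.045))
print('case top',b('top',[(160,325),(160,495),(356,325),(356,495)],6,300,180,.030))
print('case side',b('side',[(88,395),(320,218),(270,600),(500,405)],6,255,210,.030))
E
```

```text
housing top [[0.6952, 0.2712], [0.6947, 0.1444], [0.4979, 0.1387], [0.495, 0.2666]]
window L/R [[0.6309, 0.2708], [0.6342, 0.1507], [0.5626, 0.1472], [0.5592, 0.2674]]
shelf top [[0.6485, 0.1266], [0.6502, 0.0185], [0.552, 0.0171], [0.5499, 0.1348]]
side housing [[0.4983, 0.1307], [0.6882, 0.1352], [0.6902, 0.2623], [0.493, 0.256]]
side window [[0.5648, 0.1417], [0.6279, 0.1421], [0.6326, 0.2606], [0.5566, 0.2545]]
side shelf [[0.5534, 0.0145], [0.6462, 0.0153], [0.5509, 0.133], [0.6381, 0.1355]]
case top [[0.4249, -0.1381], [0.3468, -0.1399], [0.4277, -0.2293], [0.3494, -0.2301]]
case side [[0.3379, -0.1465], [0.4345, -0.1432], [0.338, -0.2352], [0.4321, -0.2323]]
```

```bash
cat > go.py <<'E'
import sys
from h import *
from scipy.spatial.transform import Rotation as R
def delta(x,y,z,yaw):
    o=robot.observe(); r=R.from_euler('xyz',o['tool_rot']); d=r.inv().apply(np.array([x,y,z])-o['tool_pos'])*1000
    t=-np.degrees((yaw-o['tool_rot'][2]+np.pi)%(2*np.pi)-np.pi)
    print('d',d.round(1),'turn',round(t,1),'dist',np.linalg.norm(d).round(1),'t',o['time'],'pos',o['tool_pos'].round(4),'rot',o['tool_rot'].round(4),'F',o['contact_force'].round(1),'op',round(o['opening'],4))
for a in sys.argv[1:]: delta(*map(float,a.split(',')))
E
python3 go.py 0.30,0.25,0.23,0.02 0.475,-0.185,0.15,0.02
```

```text
d [-233.9 -212.3   -3.3] turn 165.5 dist 316.0 t 0.7 pos [0.1216 0.5107 0.2268] rot [3.1414 0.     2.9078] F [-0.7 -0.1 -0.1] op 0.0919
d [-505.  -595.    76.7] turn 165.5 dist 784.1 t 0.7 pos [0.1216 0.5107 0.2268] rot [3.1414 0.     2.9078] F [-0.7 -0.1 -0.1] op 0.0919
```

```bash
python3 -m pendant '[[[-29,-26,0],7],[[-58,-53,0],14],[[-87,-80,0],21],[[-117,-106,0],28],[[-146,-132,0],35],[[-175,-159,0],42],[[-204,-185,0],49],[[-234,-212,0],56],[[-260,-244,0],63],[[-284,-278,0],70]]' 1 20; python3 go.py 0.475,-0.185,0.15,0.02
```

```text
time: 1.53
tool_pos: [0.3344, 0.1729, 0.227]
tool_rot: [3.14, -0.0, 1.68]
contact_force: [0.6, 0.4, 1.0]
opening: 0.0916
d [-371.1  100.5   77. ] turn 95.1 dist 392.1 t 1.5333 pos [0.3344 0.1729 0.227 ] rot [ 3.1403e+00 -3.0000e-04  1.6804e+00] F [0.6 0.4 1. ] op 0.0916
```

```bash
python3 -m pendant '[[[-37,10,0],7],[[-74,20,0],14],[[-111,30,8],21],[[-148,40,16],28],[[-185,50,24],35],[[-222,60,32],42],[[-259,70,40],49],[[-296,80,50],56],[[-333,90,60],63],[[-371,100,70],70]]' 1 20; python3 go.py 0.475,-0.185,0.12,0.02
```

```text
time: 2.37
tool_pos: [0.4749, -0.1869, 0.1566]
tool_rot: [3.141, -0.002, 0.452]
contact_force: [0.9, 1.3, 0.3]
opening: 0.0918
d [ 0.9 -1.6 36.6] turn 24.8 dist 36.6 t 2.3667 pos [ 0.4749 -0.1869  0.1566] rot [ 3.1413e+00 -1.7000e-03  4.5230e-01] F [0.9 1.3 0.3] op 0.0918
```

```bash
python3 -m pendant '[[[1,-2,10],7],[[1,-2,20],14],[[1,-2,30],21],[[1,-2,36],24.8],[[1,-2,36],24.8]]'; python3 - <<'E'
from fit import *
T=robot.read_camera('top');S=robot.read_camera('side')
import numpy as np
np.save('S1.npy',S)
R=lambda *a: np.array(rect(*a))/1000
p=[.475,-.185,.0];f=lambda q:fr(p,.02,q)
pol=[(f(R(-45,45,-29,29,20)),(0,255,0)),(f(R(-9,9,-46,46,8)),(0,0,255)),(f(R(-37,37,-45,45,4)),(255,255,0))]
crop('side',S,240,150,400,320,5,'s1.png',pol);crop('top',T,290,170,400,290,6,'t1.png',pol)
E
python3 go.py 0.475,-0.185,0.12,0.02
```

```text
time: 2.78
tool_pos: [0.4742, -0.1844, 0.1193]
tool_rot: [-3.14, 0.001, 0.017]
contact_force: [0.0, -0.1, 0.3]
opening: 0.0921
d [0.  0.3 0.7] turn 0.1 dist 0.7 t 2.8833 pos [ 0.475  -0.1847  0.1207] rot [-3.1411e+00 -1.5000e-03  2.1800e-02] F [-0.4 -0.3 -0.2] op 0.0915
```

View pics/s1.png

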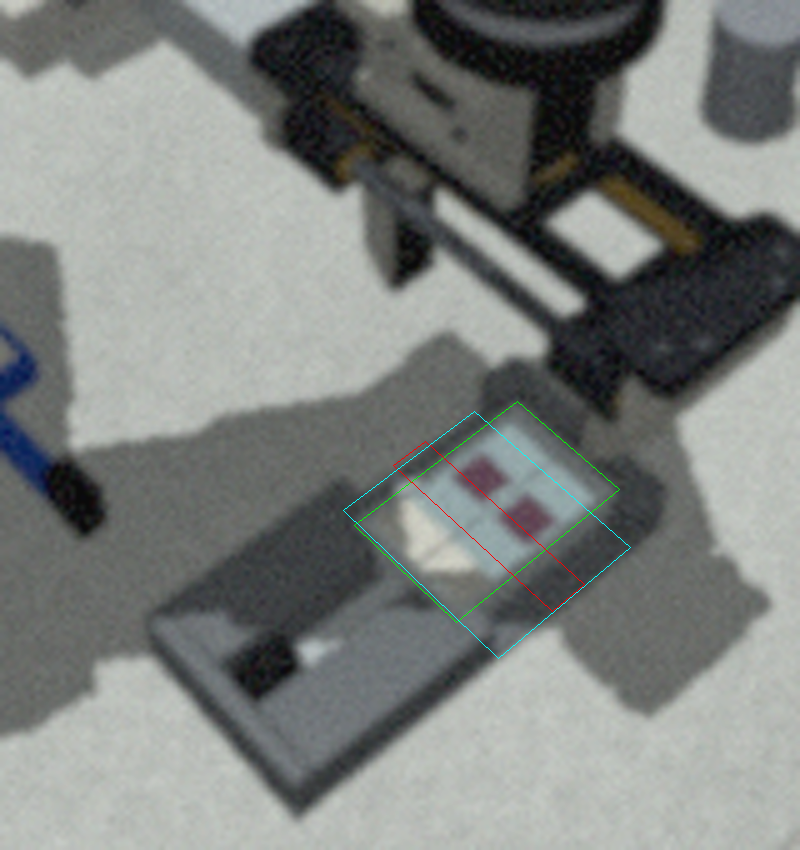

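View pics/t1.png

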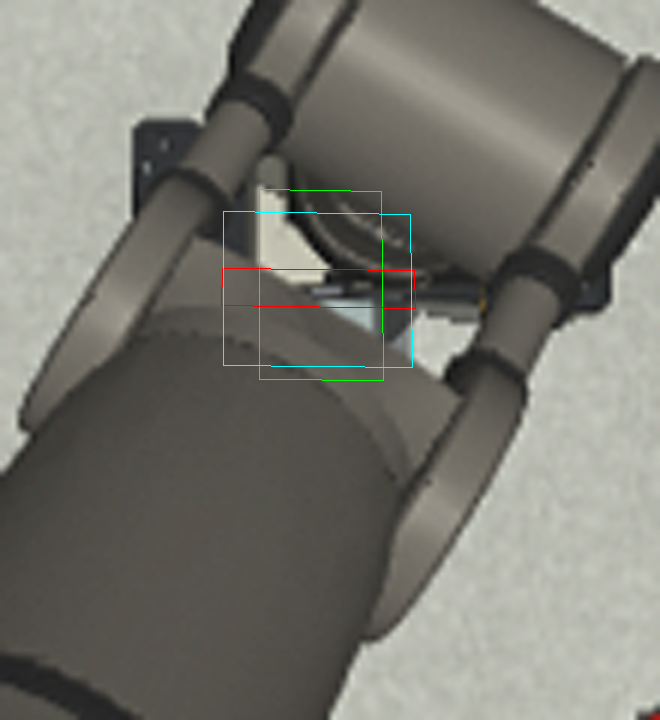

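The side view shows the fingers straddling the tray, and the outline fits the body at (331,242). Now descend into the wells.

```bash
python3 -m pendant '[[[0,0,30],0],[[0,0,60],0],[[0,0,85],0],[[0,0,98],0],[[0,0,106],0],[[0,0,110],0],[[0,0,111],0],[[0,0,111],0]]' 1 20; python3 go.py 0.475,-0.185,0.008,0.02
```

```text
time: 3.55
tool_pos: [0.4758, -0.1849, 0.0105]
tool_rot: [3.141, -0.003, 0.023]
contact_force: [0.8, -0.7, 0.2]
opening: 0.0914
d [-0.8  0.   2.5] turn 0.1 dist 2.6 t 3.55 pos [ 0.4758 -0.1849  0.0105] rot [ 3.1412e+00 -2.8000e-03  2.2500e-02] F [ 0.8 -0.7  0.2] op 0.0914
```

```bash
python3 -m pendant '[[[0,0,2],0],[[0,0,2],0],[[0,0,2],0],[[0,0,2],0],[[0,0,2],0],[[0,0,2],0],[[0,0,2],0],[[0,0,2],0]]' 0.5 25; python3 go.py 0.475,-0.185,0.008,0.02
```

```text
time: 4.22
tool_pos: [0.4758, -0.1847, 0.0087]
tool_rot: [3.142, -0.003, 0.022]
contact_force: [0.9, 1.8, 3.0]
opening: 0.0577
d [-0.8  0.2  0.7] turn 0.1 dist 1.1 t 4.2167 pos [ 0.4758 -0.1847  0.0087] rot [ 3.1415e+00 -2.9000e-03  2.2400e-02] F [0.9 1.8 3. ] op 0.0577
```

```bash
python3 -m pendant '[[[0,0,0],0],[[0,0,-2],0],[[0,0,-5],0],[[0,0,-10],0],[[0,0,-18],0],[[0,0,-28],0],[[0,0,-38],0],[[0,0,-45],0],[[0,0,-48],0],[[0,0,-48],0]]' 0.3 30; python3 - <<'E'
from fit import *
S=robot.read_camera('side')
crop('side',S,240,130,400,310,4,'s2.png')
E
python3 go.py 0.475,-0.185,0.058,0.02
```

```text
time: 5.05
tool_pos: [0.4763, -0.1851, 0.0579]
tool_rot: [3.14, -0.005, 0.022]
contact_force: [0.1, 1.0, -3.6]
opening: 0.0577
d [-0.9  0.1 -0.8] turn 0.1 dist 1.2 t 5.1 pos [ 0.4759 -0.1849  0.0572] rot [ 3.1409 -0.0038  0.0224] F [ 0.1  0.1 -2.9] op 0.0576
```

View pics/s2.png

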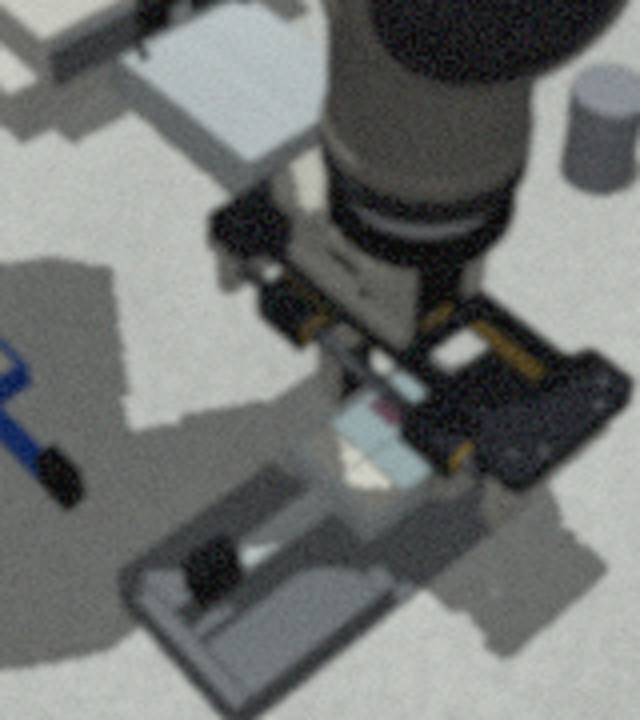

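```bash
python3 - <<'E'
from fit import *
S=robot.read_camera('side')
R=lambda *a: np.array(rect(*a))/1000
p=[.475,-.185,.0];f=lambda q:fr(p,.02,q)
pol=[(f(R(-123,-99,-7,7,30+dz)),c) for dz,c in((49,(0,255,0)),(41,(0,0,255)))]+[(f(R(-45,45,-29,29,69)),(0,255,0))]
crop('side',S,250,210,350,290,8,'s3.png',pol)
E
```

```text
(no output)
```

View pics/s3.png

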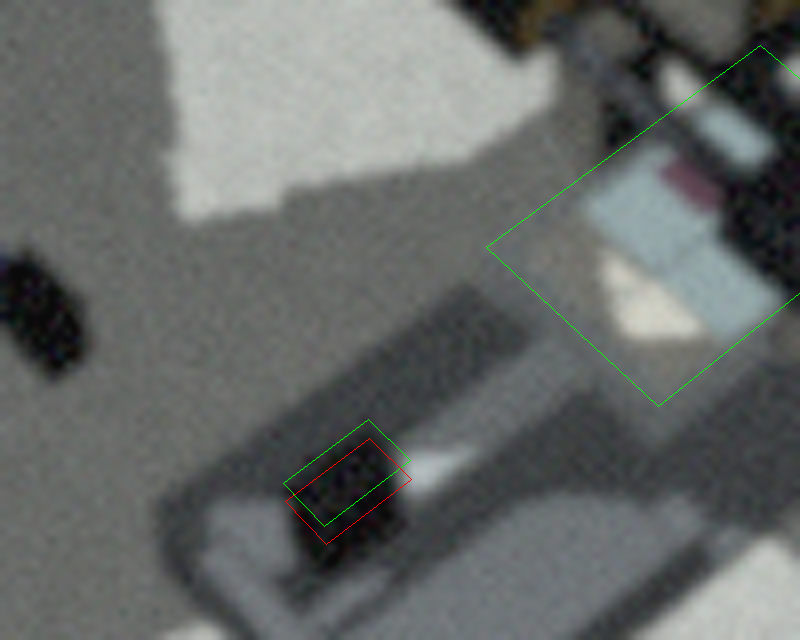

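```bash
python3 -m pendant '[[[0,0,-12],0],[[0,0,-32],0],[[0,0,-56],0],[[0,0,-80],0],[[0,0,-95],0],[[0,0,-100],0],[[0,0,-100],0]]'; python3 - <<'E'
from fit import *
S=robot.read_camera('side')
R=lambda *a: np.array(rect(*a))/1000
p=[.475,-.185,.0];f=lambda q:fr(p,.02,q)
z=robot.observe()['tool_pos'][2]*1000-4.7
pol=[(f(R(-123,-99,-7,7,26+z+dz)),c) for dz,c in((0,(0,255,0)),(-8,(0,0,255)))]+[(f(R(-45,45,-29,29,16+z)),(0,255,0))]
crop('side',S,230,160,350,270,6,'s4.png',pol)
E
python3 go.py .599,.0765,.157,1.59 .599,.0765,.0497,1.59
```

```text
time: 5.73
tool_pos: [0.4757, -0.1849, 0.1573]
tool_rot: [3.141, -0.004, 0.022]
contact_force: [-0.1, 0.2, -3.4]
opening: 0.0578
d [ 129.8 -258.2   -0.5] turn -89.8 dist 289.0 t 5.7833 pos [ 0.475  -0.1846  0.1562] rot [-3.1415e+00 -2.5000e-03  2.2300e-02] F [ 1.3  0.1 -2.6] op 0.0577
d [ 129.5 -258.2  106.8] turn -89.8 dist 308.0 t 5.7833 pos [ 0.475  -0.1846  0.1562] rot [-3.1415e+00 -2.5000e-03  2.2300e-02] F [ 1.3  0.1 -2.6] op 0.0577
```

View pics/s4.png

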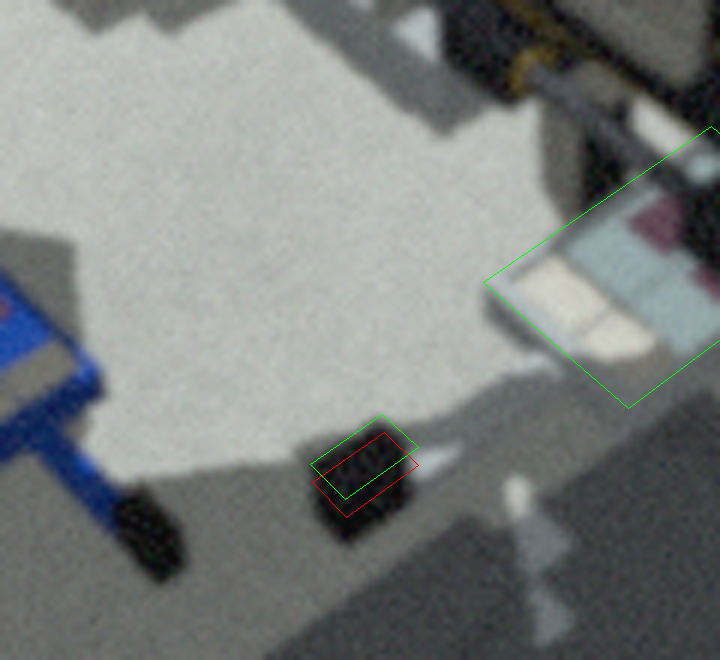

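The grip block sits on the level outline (grip top at about (291,233) in the full picture), so the tray hangs level. Now carry it across.

```bash
python3 -m pendant '[[[4,-8,0],-3],[[12,-24,0],-9],[[22,-44,0],-15],[[32,-64,0],-21],[[42,-84,0],-27],[[52,-104,0],-33],[[62,-124,0],-39],[[72,-144,0],-45],[[82,-164,0],-51],[[92,-184,0],-57]]'; python3 go.py .599,.0765,.157,1.59
```

```text
time: 6.62
tool_pos: [0.5622, 0.0026, 0.1541]
tool_rot: [-3.14, 0.0, 1.022]
contact_force: [0.9, 0.1, -3.5]
opening: 0.0576
d [82.2 -7.1 -2.9] turn -32.5 dist 82.6 t 6.6167 pos [0.5622 0.0026 0.1541] rot [-3.1400e+00  2.0000e-04  1.0224e+00] F [ 0.9  0.1 -3.5] op 0.0576
```

```bash
python3 -m pendant '[[[14,-1,0],-6],[[28,-2,-1],-12],[[42,-4,-2],-18],[[56,-5,-3],-24],[[70,-6,-3],-29],[[79,-7,-3],-32],[[82,-7,-3],-32.5],[[82,-7,-3],-32.5],[[82,-7,-3],-32.5]]'; python3 - <<'E'
from fit import *
S=robot.read_camera('side');T=robot.read_camera('top')
R=lambda *a: np.array(rect(*a))/1000
o=robot.observe();z=o['tool_pos'][2]*1000-4.7
p=[*o['tool_pos'][:2],0];f=lambda q:fr(p,o['tool_rot'][2],q)
pol=[(f(R(-123,-99,-7,7,26+z)),(0,255,0)),(f(R(-45,45,-29,29,16+z)),(0,255,0))]
g=[(fr([.599,.0765,0],1.59,R(-60,60,-50,50,45)),(0,0,255))]
crop('side',S,200,60,360,210,5,'s5.png',pol+g);crop('top',T,160,100,300,220,5,'t5.png',pol+g)
E
python3 go.py .599,.0765,.0497,1.59
```

```text
time: 7.37
tool_pos: [0.5982, 0.0759, 0.1557]
tool_rot: [-3.138, -0.001, 1.588]
contact_force: [-0.2, -0.2, -2.9]
opening: 0.0579
d [  0.8   0.8 106.8] turn -0.1 dist 106.8 t 7.4667 pos [0.5985 0.0756 0.1565] rot [-3.1388e+00 -6.0000e-04  1.5879e+00] F [-0.4  0.2 -2.5] op 0.058
```

View pics/s5.png

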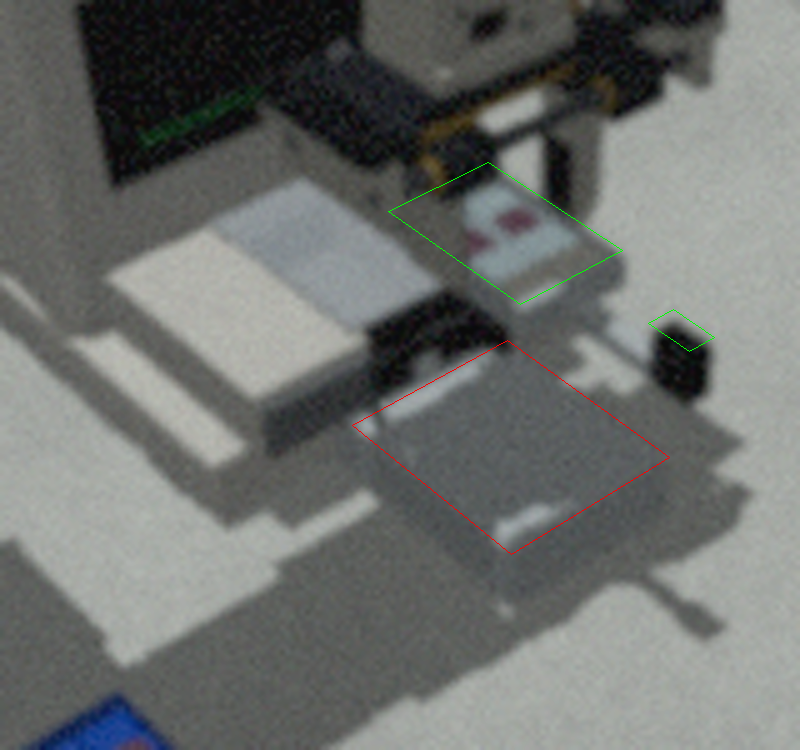

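View pics/t5.png

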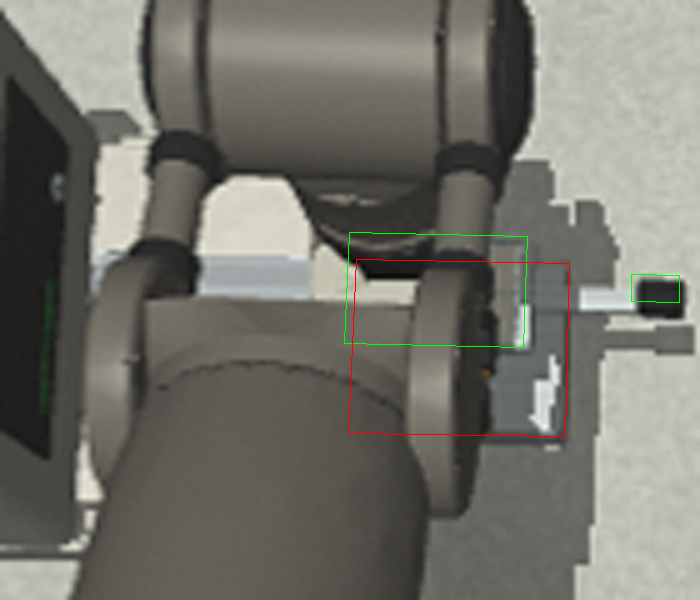

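```bash
python3 -m pendant '[[[1,1,15],0],[[1,1,35],0],[[1,1,55],0],[[1,1,75],0],[[1,1,88],0],[[1,1,94],0],[[1,1,98],0],[[1,1,98],0],[[1,1,98],0]]'; python3 - <<'E'
from fit import *
S=robot.read_camera('side');T=robot.read_camera('top')
R=lambda *a: np.array(rect(*a))/1000
o=robot.observe();z=o['tool_pos'][2]*1000-4.7
p=[*o['tool_pos'][:2],0];f=lambda q:fr(p,o['tool_rot'][2],q)
pol=[(f(R(-123,-99,-7,7,26+z)),(0,255,0)),(f(R(-45,45,-29,29,16+z)),(0,255,0))]
g=[(fr([.599,.0765,0],1.59,R(-60,60,-50,50,45)),(0,0,255))]
crop('side',S,230,90,370,200,5.7,'s6.png',pol+g);crop('top',T,160,100,300,220,5,'t6.png',pol+g)
E
python3 go.py .599,.0765,.0497,1.59
```

```text
time: 8.22
tool_pos: [0.5997, 0.0765, 0.0593]
tool_rot: [-3.14, -0.001, 1.587]
contact_force: [0.7, -0.8, -4.1]
opening: 0.0577
d [-0.1 -0.9  9.9] turn -0.1 dist 9.9 t 8.3167 pos [0.5999 0.0766 0.0596] rot [-3.1408e+00 -5.0000e-04  1.5877e+00] F [ 0.5  0.3 -3.6] op 0.0574
```

View pics/s6.png

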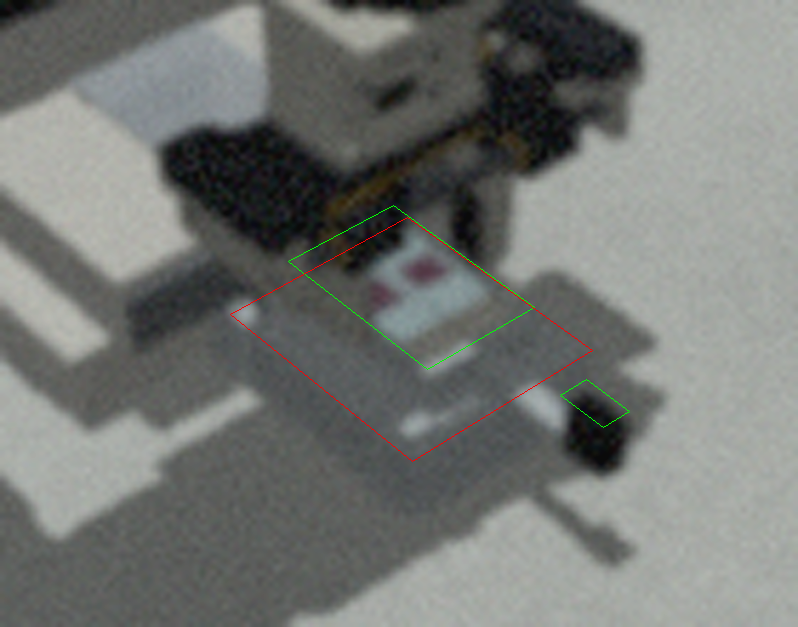

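View pics/t6.png

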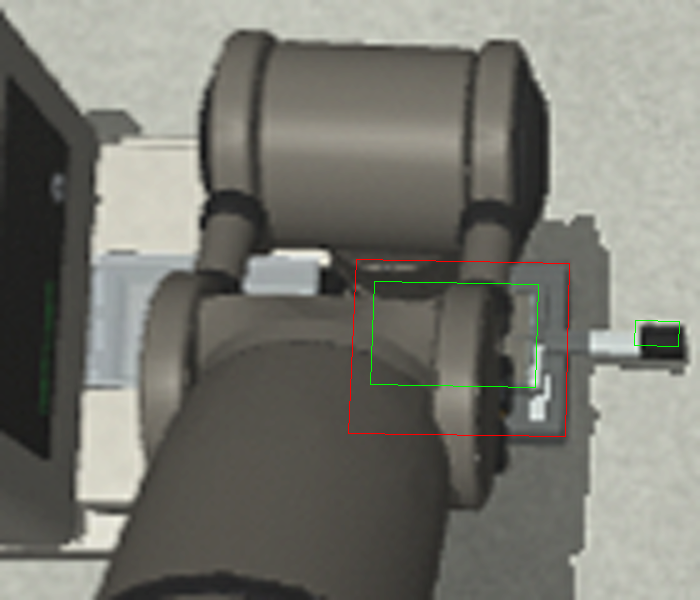

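```bash
python3 -m pendant '[[[0,0,2],0],[[0,0,4],0],[[0,0,6],0],[[0,0,7],0],[[0,0,8],0],[[0,0,8],0]]' - 20;python3 -m pendant '[[[0,0,0.5],0],[[0,0,1],0],[[0,0,1],0]]'; python3 go.py .599,.0765,.0497,1.59
```

```text
time: 8.82
tool_pos: [0.5998, 0.0766, 0.0513]
tool_rot: [-3.14, -0.0, 1.588]
contact_force: [-0.4, -0.0, -2.1]
opening: 0.0579
time: 9.07
tool_pos: [0.5997, 0.0766, 0.0501]
tool_rot: [-3.14, -0.001, 1.588]
contact_force: [-0.1, 0.2, -2.7]
opening: 0.058
d [-0.1 -0.7  0.4] turn -0.1 dist 0.8 t 9.0667 pos [0.5997 0.0766 0.0501] rot [-3.1401e+00 -5.0000e-04  1.5877e+00] F [-0.1  0.2 -2.7] op 0.058
```

```bash
for i in 1 2; do python3 -m pendant '[[[0,0,0.5],0],[[0,0,1],0],[[0,0,1],0]]'; done
```

```text
time: 9.32
tool_pos: [0.5997, 0.0766, 0.0497]
tool_rot: [-3.141, -0.0, 1.588]
contact_force: [-1.6, -0.2, 3.0]
opening: 0.0576
time: 9.57
tool_pos: [0.5998, 0.0766, 0.0497]
tool_rot: [-3.141, -0.0, 1.588]
contact_force: [-4.1, -0.1, 7.7]
opening: 0.0577
```

```bash
python3 -m pendant '[[[0,0,-0.5],0],[[0,0,-0.5],0],[[0,0,-0.5],0]]' - 3; python3 -m pendant '[[[0,0,0],0],[[0,0,0],0],[[0,0,0],0],[[0,0,0],0],[[0,0,0],0]]' 0.95 10; python3 -m pendant '[[[0,0,-10],0],[[0,0,-30],0],[[0,0,-60],0],[[0,0,-80],0],[[0,0,-80],0]]'
```

```text
time: 9.82
tool_pos: [0.5998, 0.0767, 0.0499]
tool_rot: [-3.141, -0.001, 1.588]
contact_force: [-0.2, 0.3, -2.1]
opening: 0.058
time: 10.23
tool_pos: [0.5999, 0.0767, 0.05]
tool_rot: [-3.141, -0.0, 1.588]
contact_force: [-0.5, -0.2, 0.8]
opening: 0.0853
time: 10.65
tool_pos: [0.6027, 0.0767, 0.1357]
tool_rot: [3.132, -0.0, 1.588]
contact_force: [0.9, 0.7, -0.5]
opening: 0.0871
```

```bash
python3 go.py .6015,-.095,.135,1.588
```

```text
d [-171.7   -4.2    0.6] turn -0.0 dist 171.7 t 10.65 pos [0.6027 0.0767 0.1357] rot [ 3.1324e+00 -4.0000e-04  1.5878e+00] F [ 0.9  0.7 -0.5] op 0.0871
```

```bash
python3 -m pendant '[[[-15,0,0],0],[[-45,-1,0],0],[[-80,-2,0],0],[[-115,-3,0],0],[[-150,-4,0],0],[[-168,-4,0],0],[[-172,-4,0],0],[[-172,-4,0],0]]' 0 20; python3 - <<'E'
from fit import *
S=robot.read_camera('side');T=robot.read_camera('top')
cv2.imwrite('pics/raw_s7.png',S[:,:,::-1]);cv2.imwrite('pics/raw_t7.png',T[:,:,::-1])
crop('side',S,230,90,370,200,5.7,'s7.png');crop('top',T,160,100,300,220,5,'t7.png')
E
```

```text
time: 11.32
tool_pos: [0.6015, -0.0966, 0.1356]
tool_rot: [3.133, -0.001, 1.585]
contact_force: [-0.2, -0.1, 0.1]
opening: 0.0385
```

View pics/s7.png

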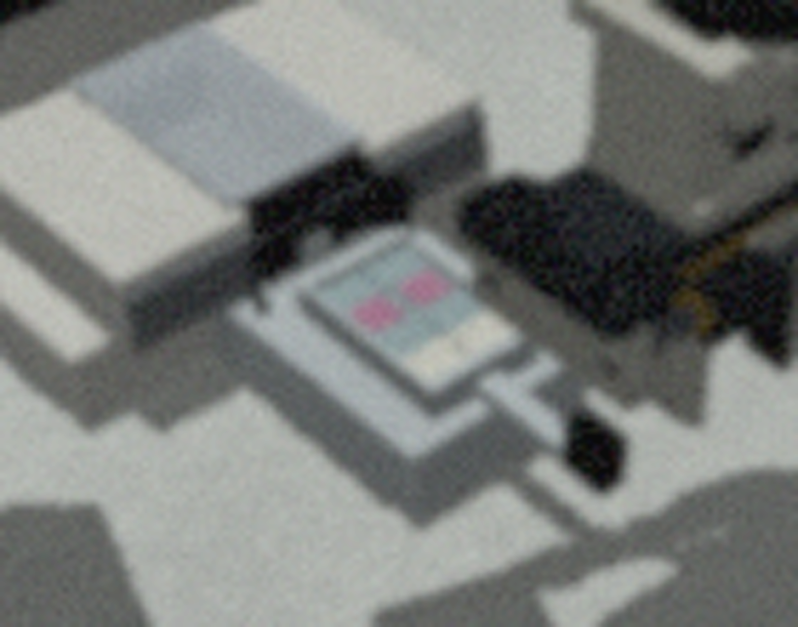

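View pics/t7.png

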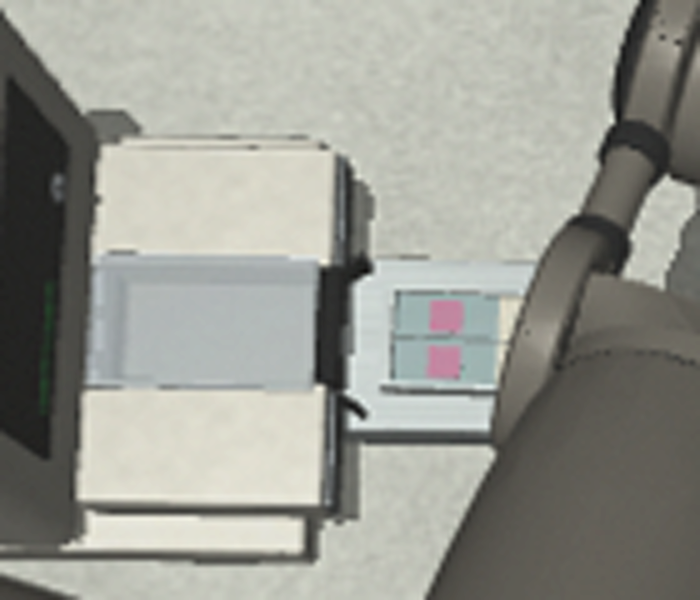

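```bash
python3 - <<'E'
from fit import *
B=np.array([[-45,29,61],[-45,-29,61],[45,-29,61]])/1000
p,r=fit([('side',B,cp([(432,392),(525,341),(405,230)],5.7,230,90))],[.6,.077,1.59]);print(p,r.tolist())
# top: tray edges at z .061
print(back('top',cp([(400,290),(480,292),(385,388),(490,392)],5,160,100),.061)[:,:2].round(4).tolist())
print('cheek tips',back('top',cp([(368,268),(363,413)],5,160,100),.075)[:,:2].round(4).tolist())
S=cv2.imread('pics/raw_s7.png')[:,:,::-1]
R=lambda *a: np.array(rect(*a))/1000
f=lambda q:fr([.599,.0766,0],1.588,q)
crop('side',S,230,90,370,200,5.7,'s8.png',[(f(R(-123,-99,-7,7,71)),(0,255,0)),(f(R(-45,45,-29,29,61)),(0,255,0))])
E
python3 go.py .6005,-.085,.053,1.588
```

```text
[0.59775278 0.07201148 1.54011514] [[-1.3, 0.7], [1.8, -0.8], [-0.4, -0.1]]
[[0.6263, 0.1093], [0.6268, 0.065], [0.5703, 0.1144], [0.5701, 0.0568]]
cheek tips [[0.6343, 0.1253], [0.5529, 0.1233]]
d [ 9.3 -1.6 82.5] turn 0.0 dist 83.1 t 11.4167 pos [ 0.6016 -0.0944  0.1355] rot [ 3.1328e+00 -1.0000e-03  1.5881e+00] F [-0.4  0.8  0.1] op 0.0306
```

View pics/s8.png

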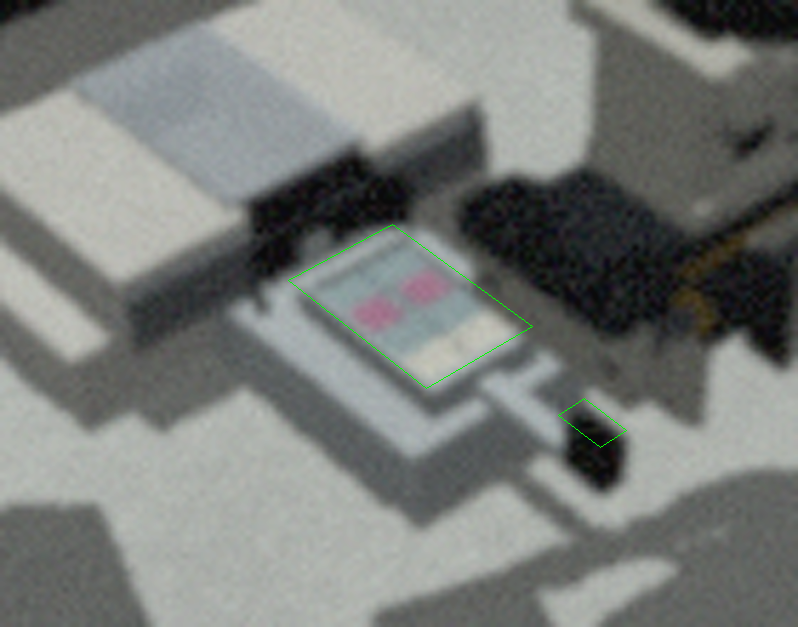

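```bash
python3 -m pendant '[[[3,-1,10],0],[[6,-2,30],0],[[9,-2,50],0],[[9,-2,68],0],[[9,-2,78],0],[[9,-2,82],0],[[9,-2,82],0]]' 0 20;  python3 - <<'E'
from fit import *
S=robot.read_camera('side');T=robot.read_camera('top')
crop('side',S,230,90,370,200,5.7,'s9.png');crop('top',T,160,100,300,220,5,'t9.png')
E
python3 go.py .6005,-.058,.053,1.588
```

```text
time: 12.0
tool_pos: [0.5996, -0.0843, 0.0525]
tool_rot: [3.135, -0.002, 1.589]
contact_force: [0.9, 0.2, 0.4]
opening: 0.0004
d [27.   0.3  1.3] turn 0.0 dist 27.1 t 12.1 pos [ 0.6007 -0.085   0.0543] rot [ 3.1315e+00 -7.0000e-04  1.5887e+00] F [0.1 0.2 0.2] op 0.0002
```

View pics/s9.png

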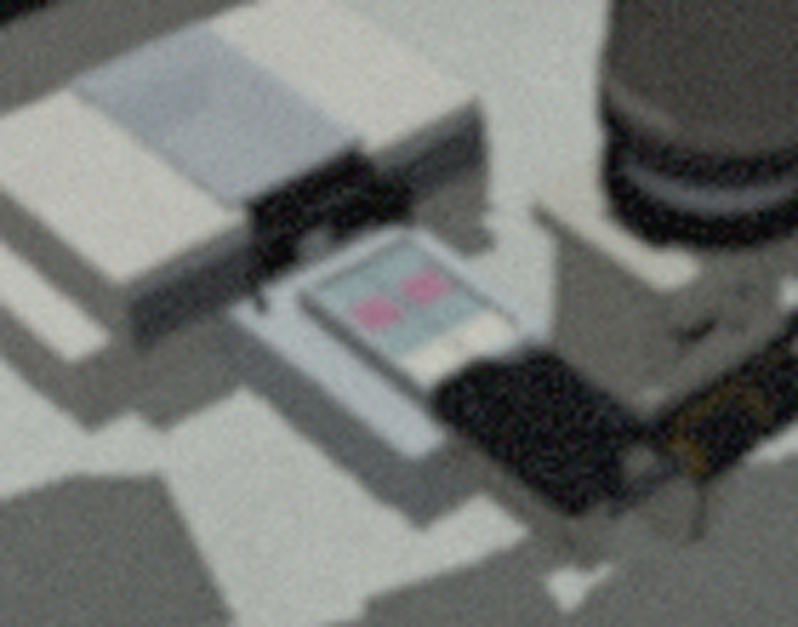

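View pics/t9.png

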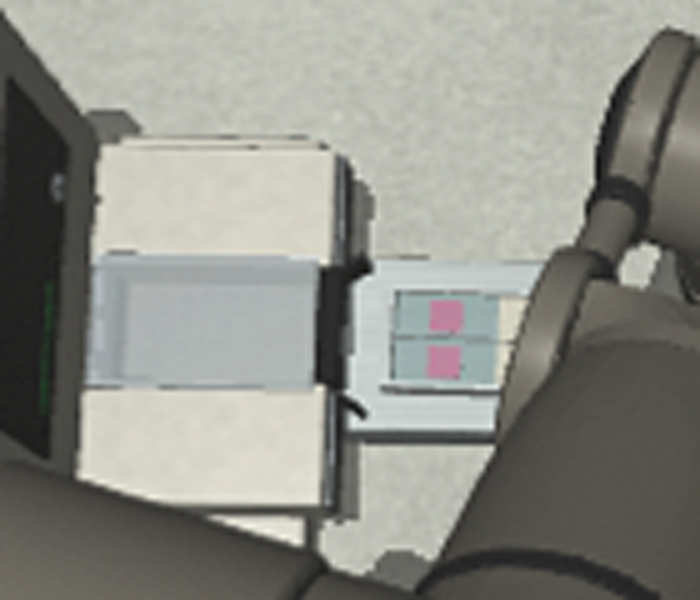

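```bash
python3 -m pendant '[[[8,0,0],0],[[16,0,0],0],[[22,0,0],0],[[27,0,0],0],[[32,0,0],0],[[37,0,0],0],[[42,0,0],0],[[45,0,0],0],[[45,0,0],0]]';python3 - <<'E'
from fit import *
S=robot.read_camera('side');T=robot.read_camera('top')
crop('side',S,230,90,370,200,5.7,'s10.png');crop('top',T,160,100,300,220,5,'t10.png')
E
python3 go.py .599,.083,.053,1.588
```

```text
time: 12.85
tool_pos: [0.5999, -0.0393, 0.0543]
tool_rot: [3.132, -0.001, 1.589]
contact_force: [0.7, 0.1, 0.6]
opening: 0.0003
d [122.5   1.7   1.1] turn 0.0 dist 122.5 t 12.95 pos [ 0.5995 -0.0395  0.0539] rot [ 3.1326e+00 -1.5000e-03  1.5888e+00] F [ 0.3  0.1 -1.8] op 0.0006
```

View pics/s10.png

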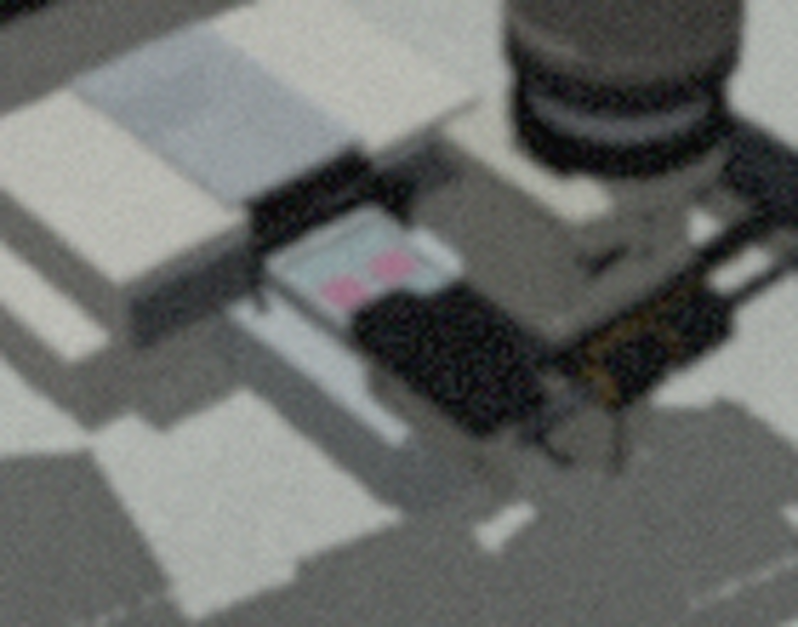

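View pics/t10.png

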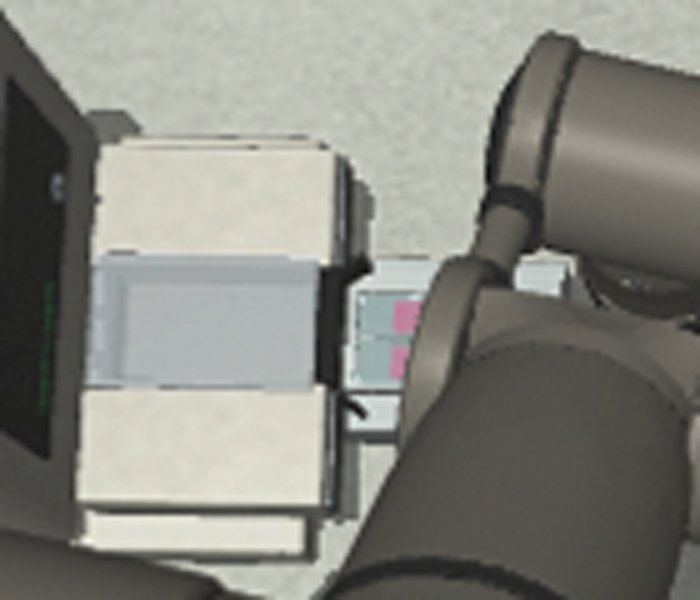

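```bash
python3 -m pendant '[[[4,0,0],0],[[8,0,0],0],[[13,0,0],0],[[18,0,0],0],[[23,0,0],0],[[28,0,0],0],[[33,0,0],0],[[37,0,0],0],[[40,0,0],0],[[40,0,0],0]]';python3 - <<'E'
from fit import *
S=robot.read_camera('side');T=robot.read_camera('top')
crop('side',S,230,90,370,200,5.7,'s11.png');crop('top',T,160,100,300,220,5,'t11.png')
E
python3 go.py .599,.083,.053,1.588
```

```text
time: 13.78
tool_pos: [0.5985, 0.0017, 0.0538]
tool_rot: [3.133, -0.002, 1.589]
contact_force: [-0.7, 0.0, -0.3]
opening: 0.0005
d [81.8  1.9  1.1] turn 0.1 dist 81.8 t 13.8833 pos [0.5986 0.0012 0.0539] rot [ 3.1330e+00 -2.3000e-03  1.5891e+00] F [-0.2  0.   0.5] op 0.0006
```

View pics/s11.png

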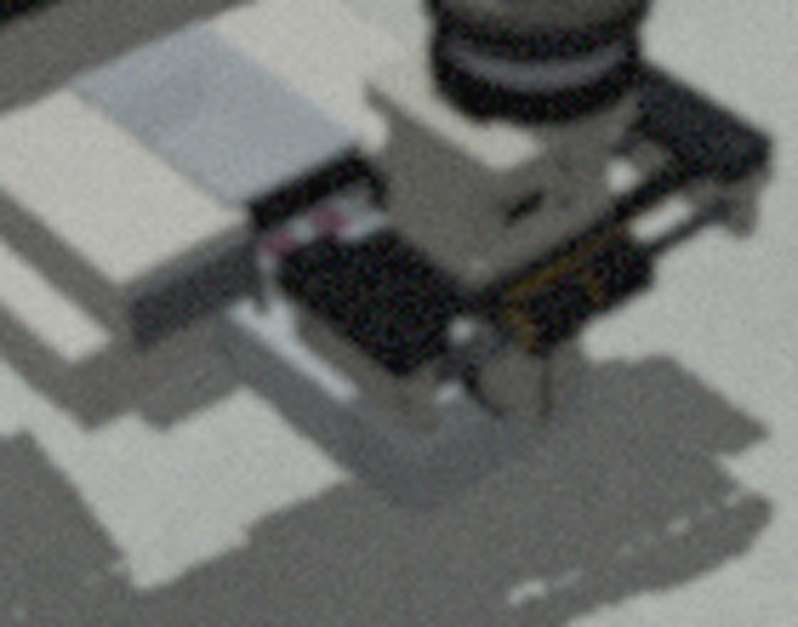

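View pics/t11.png

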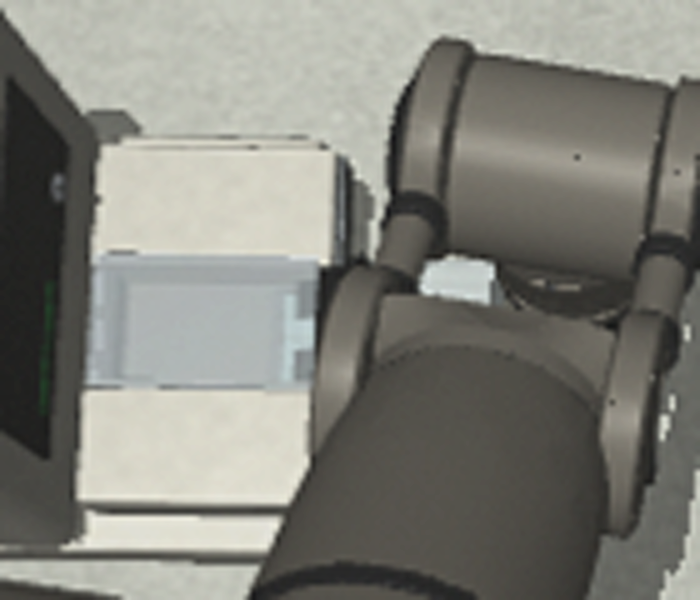

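The tray's nose is through the flap and visible in the window at top (218,163), running straight. Keep pushing.

```bash
python3 -m pendant '[[[4,0,0],0],[[9,0,0],0],[[15,0,0],0],[[22,0,0],0],[[29,0,0],0],[[36,0,0],0],[[43,0,0],0],[[50,0,0],0],[[54,0,0],0],[[55,0,0],0]]';python3 -m pendant '[[[3,0,0],0],[[6,0,0],0],[[9,0,0],0],[[12,0,0],0],[[15,0,0],0],[[15,0,0],0]]';python3 go.py .599,.083,.053,1.588
```

```text
time: 14.72
tool_pos: [0.5974, 0.0573, 0.0539]
tool_rot: [3.133, -0.003, 1.59]
contact_force: [-0.5, -2.5, -1.4]
opening: 0.0007
time: 15.22
tool_pos: [0.597, 0.073, 0.054]
tool_rot: [3.133, -0.003, 1.59]
contact_force: [-0.1, -0.6, -0.1]
opening: 0.0003
d [10.   2.1  1. ] turn 0.1 dist 10.2 t 15.2167 pos [0.597 0.073 0.054] rot [ 3.1333e+00 -3.1000e-03  1.5903e+00] F [-0.1 -0.6 -0.1] op 0.0003
```

```bash
for i in 1 2 3; do python3 -m pendant '[[[1,0,0],0],[[2,0,0],0],[[3,0,0],0],[[3,0,0],0]]'|grep -E 'pos|force'; done
```

```text
tool_pos: [0.597, 0.0761, 0.054]
contact_force: [-0.1, -1.9, -0.3]
tool_pos: [0.5969, 0.0795, 0.054]
contact_force: [-1.1, 0.2, -0.2]
tool_pos: [0.5968, 0.0827, 0.054]
contact_force: [-0.1, 0.0, -1.4]
```

```bash
for i in 1 2 3; do python3 -m pendant '[[[1,0,0],0],[[1.5,0,0],0],[[1.5,0,0],0]]'|grep -E 'pos|force'; done
python3 - <<'E'
from fit import *
S=robot.read_camera('side');T=robot.read_camera('top')
crop('side',S,230,90,370,200,5.7,'s12.png');crop('top',T,160,100,300,220,5,'t12.png')
E
```

```text
tool_pos: [0.597, 0.0839, 0.0541]
contact_force: [0.1, -3.4, -1.9]
tool_pos: [0.5975, 0.084, 0.0543]
contact_force: [1.0, -7.8, 0.3]
tool_pos: [0.5977, 0.084, 0.0543]
contact_force: [0.7, -8.5, -0.6]
```

View pics/t12.png

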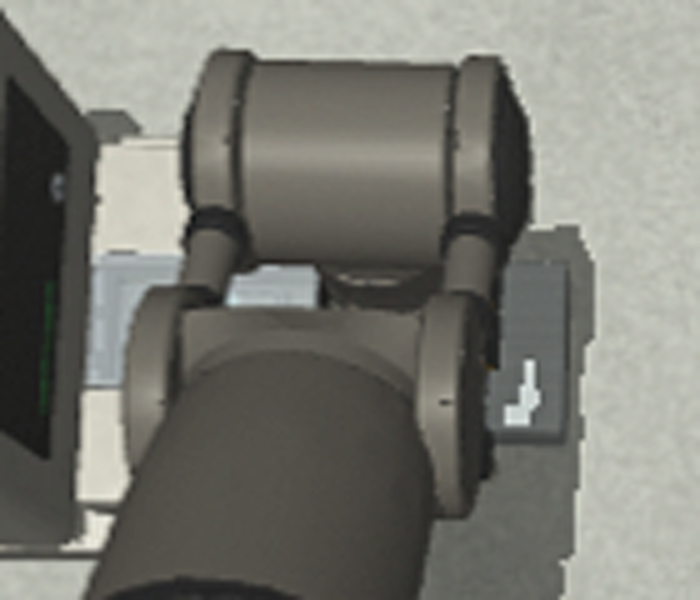

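View pics/s12.png

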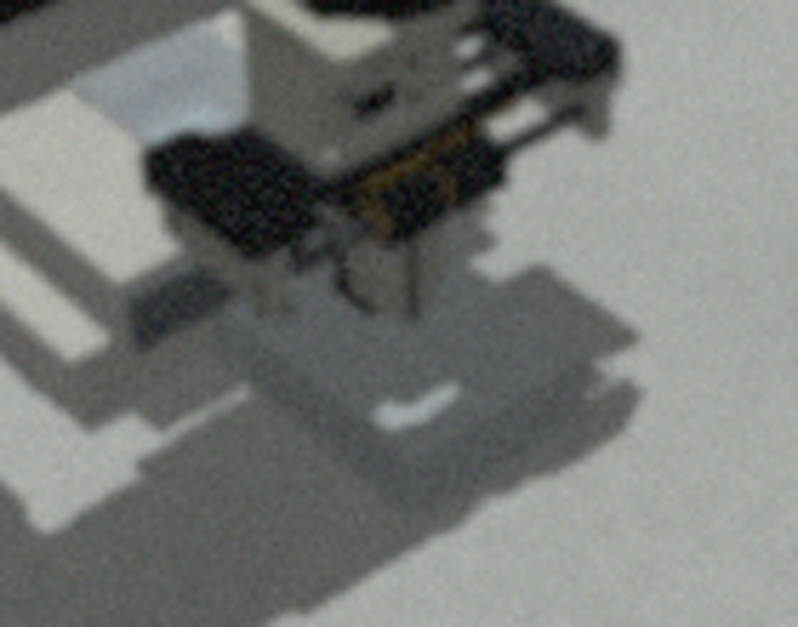

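The tray stopped at y=0.084, with 0.083 predicted for home, and the force is building. Push slightly harder to confirm the stop, then back away.

```bash
python3 -m pendant '[[[1,0,0],0],[[2,0,0],0],[[3,0,0],0],[[3,0,0],0]]'; python3 -m pendant '[[[-1,0,0],0],[[-4,0,0],0],[[-12,0,0],0],[[-30,0,0],0],[[-60,0,0],0],[[-95,0,-10],0],[[-130,0,-40],0],[[-165,0,-70],0],[[-195,0,-95],0],[[-195,0,-95],0]]';python3 - <<'E'
from fit import *
S=robot.read_camera('side');T=robot.read_camera('top')
crop('side',S,230,80,370,190,5.7,'s13.png');crop('top',T,160,100,300,220,5,'t13.png')
cv2.imwrite('pics/raw_t13.png',T[:,:,::-1])
E
```

```text
time: 17.4
tool_pos: [0.5978, 0.0841, 0.0543]
tool_rot: [3.132, 0.005, 1.591]
contact_force: [-0.3, -14.6, -0.3]
opening: 0.0001
time: 18.23
tool_pos: [0.603, -0.1161, 0.1557]
tool_rot: [3.123, 0.009, 1.587]
contact_force: [0.3, -0.8, 0.4]
opening: 0.0008
```

View pics/t13.png

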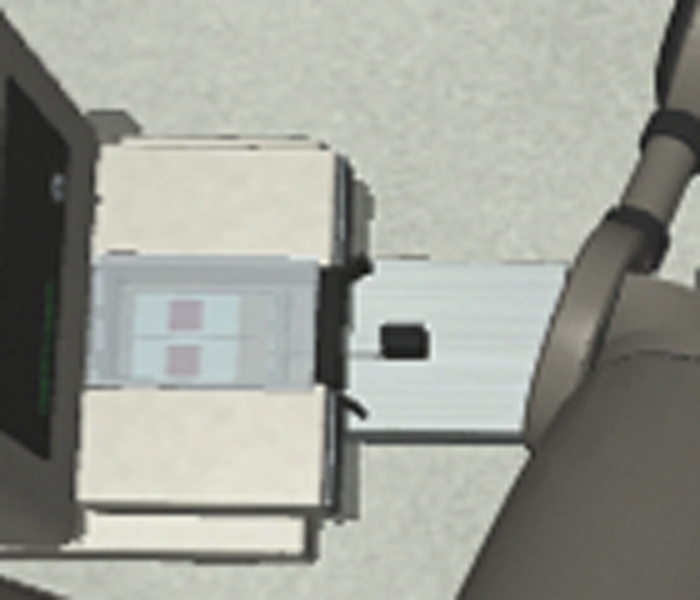

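View pics/s13.png

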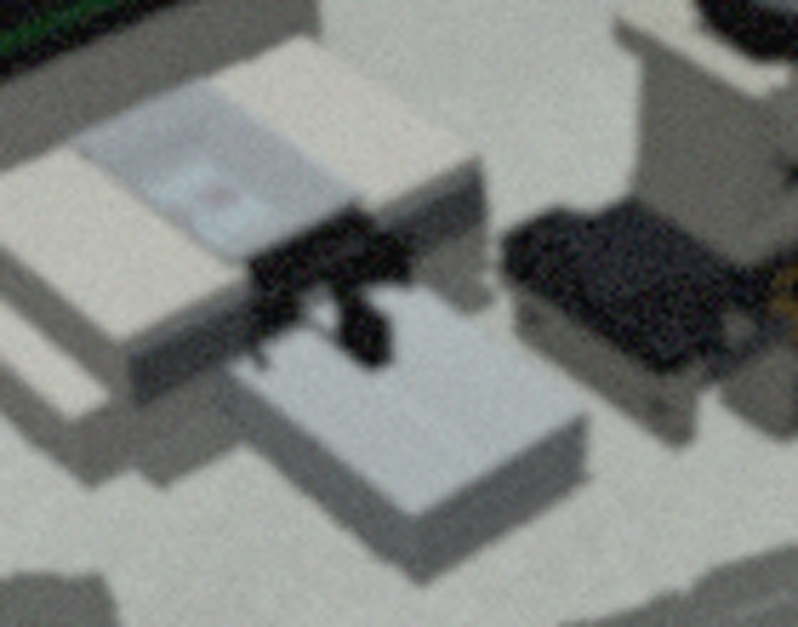

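```bash
python3 - <<'E'
from fit import *
print('grip top',back('top',cp([(403,334)],5,160,100),.071))
T=robot.read_camera('top')
for q in('slide_box_mid','objective_can_mid','oil_bottle_mid','flap'):
    print(q,[(round(d['p'],2),(np.array(d['xy'])*[640,400]).round()) for d in robot.find_in('top',q)][:2])
S=robot.read_camera('side')
crop('side',S,265,115,310,150,16,'s14.png')
cv2.imwrite('pics/top_end.png',T[:,:,::-1])
print(robot.observe()['time'],robot.observe()['contact_force'])
E
```

```text
grip top [[0.59874303 0.10478341 0.071     ]]
slide_box_mid [(0.67, array([418., 219.]))]
objective_can_mid []
oil_bottle_mid [(0.6, array([373., 144.]))]
flap [(0.32, array([237., 170.]))]
18.6333 [ 0.07965694  0.21199029 -0.03634343]
```

View pics/s14.png

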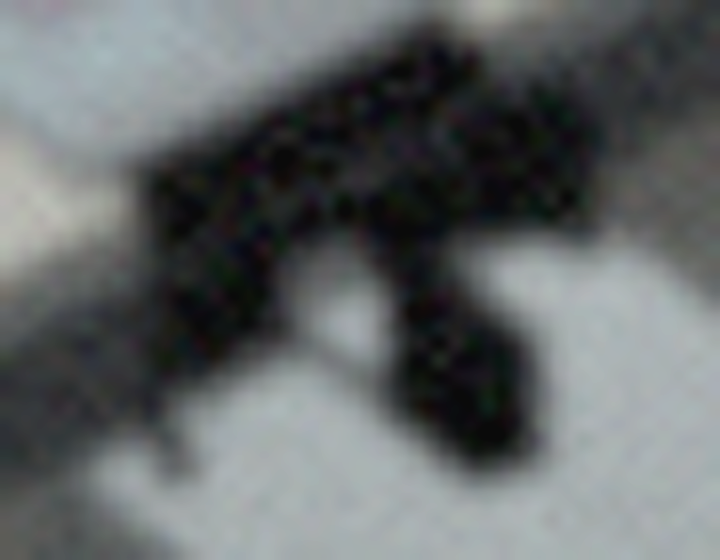

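View pics/top_end.png

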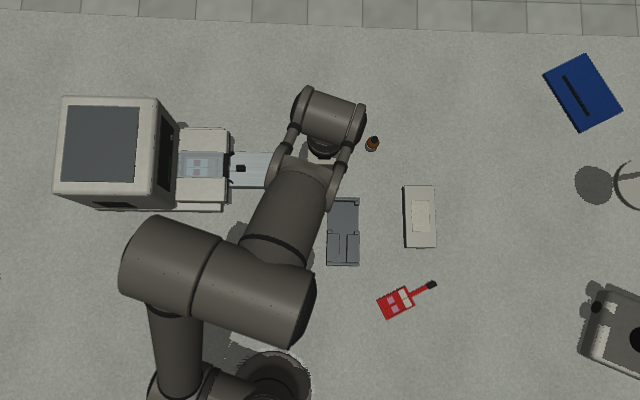

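```bash
python3 - <<'E'
from fit import *
S=robot.read_camera('side'); cv2.imwrite('pics/side_end.png',S[:,:,::-1])
E
```

```text
(no output)
```

View pics/side_end.png

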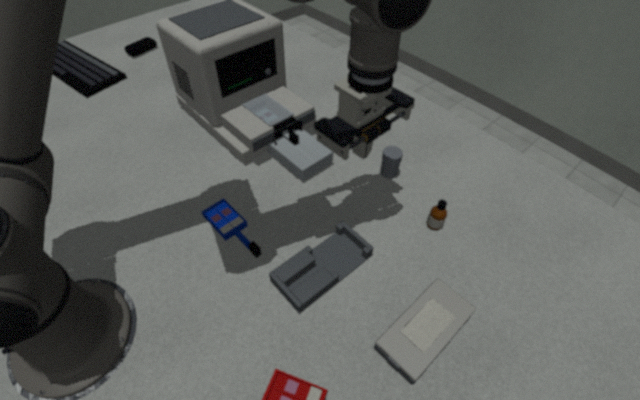

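The can (391,162), bottle (437,215), box (426,328) and both look-alikes are where they started. The case is empty, and the arm is clear of everything.

```bash
python3 - <<'E'
from cell import robot
print(robot.hand_in())
E
```

```text
the job is handed in; nothing more can be done
None
```

I loaded the tray into the scanner and handed the job in at about 18.7 s of the 51 s allowed. I lifted it from the case by the long sides of its body and set it down on the loading shelf. After letting go, I pushed it in from behind the grip with closed fingers.

**Home position:** the tray stopped dead at the expected spot, and the push force rose to about 15 N with no further movement. Afterwards the grip measured 0.3 mm from its home position, though the calibration is only good to about 2 mm.

**Flap:** the last close crop shows the mouth dark, with only the notch open over the neck, so I take it as shut. I judged this by eye: the network's flap detection was weak (p 0.32), so it doesn't confirm it.

**Bystanders:** the box, can and bottle look unmoved in the final side picture, as do the blue and red look-alikes. In the top view the arm hid the can, and the network did not find it there.

**Level and set-down:** the tray may have tilted 1–1.5° tail-down while carried over the shelf; my reading of that was noisy. It touched down with about 11 N and sat flat afterwards.

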